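# Switch on the tap light and click its dimmer ring to medium

## Robot

A 6-joint arm with a two-finger parallel gripper is mounted at the origin on the work surface. World frame = base frame: x ahead of the robot, y to its left, z up, the work surface at z = 0. Lengths are in mm, angles in rad, forces in N, time in s.
With the tool pointing down it reaches from about 350 to 975 mm from the base axis. Payload 7.1 kg.
Tool frame: the origin (TCP) lies between the finger pads; the fingertips stand 19 mm ahead of it and the grasp point (between the pads) is the TCP (ctrl.finger_overhang is the distance from the TCP to the fingertips, in mm); z points along the fingers, y is the line along which they close (so a half turn about z gives the same grasp; the last joint's range is limited). The gripper opens to 88 mm and grips with 3 to 60 N. Pads are 20 mm wide; open, the fingers measure 115 mm over their backs; the gripper's body (75 mm by 178 mm) begins 61 mm behind the grasp point.
Start: joints at [1.325, 0.423, 1.63, -0, 1.089, -0.019], TCP at [140.507, 608.985, 241.675] pointing down, gripper open.
Joint ranges: [-3, 3], [-0.9, 2.11], [0.09, 2.58], [-1.31, 4.45], [0.11, 2.69], [-2.54, 2.54]. Speed limits (rad/s): [2.39, 2.39, 3.01, 3.14, 3.14, 3.14].

## Interface

Orientations are given as a rotation vector (axis times angle).
In Python, from workcell import ctrl gives the robot as it stands. The module is installed in compiled form; this text tells all that it offers.
- The arm moves only by the tool arm_command, never from a script. Its argument "rows" is one flat list of numbers, 7 for each row, row after row: the turn, a rotation vector about the tool's x, y, z scaled (see below), then the shift along the tool's x, y, z scaled (see below), then the opening, from -1 (shut) to 1 (fully open). A call has 1 to 5 rows; each row is the pose to reach, as a shift and turn from the pose commanded when the call began, along the tool's axes at that moment, turning the shorter way round; what a row does not reach only later rows make up. The controller multiplies each number of a shift by 80 mm and each number of a turn by 180 degrees. A row lasts 1/10 s, in which the tool goes at most 50 mm and 8.59 degrees, less where a joint would pass 70% of its speed; a pose out of reach is approached as far as the arm can. A call with a number of a shift or a turn outside -1 to 1 is refused whole. A call with a gripper value outside its range is refused whole. The fingers move at their own pace and stop on an object; the grip force is fixed at half the most. Time passes only in rows, so rows that repeat a pose let the fingers close. It gives the time, the measured TCP pose, the force, the opening and the grip force at its end, in the units of the state.
- ctrl.get_obs(): the state, without advancing time (a new reading comes with each control period).
- ctrl.get_image(name): name is "scene" or "top"; returns (picture, depth): 420x560x3 uint8, red, green, blue; 420x560 float32, mm along the optical axis (not along the pixel's ray), 0 where there is no reading.
- ctrl.camera_params(name): a dict with "camera_matrix" (3x3 intrinsics, pixels), "world_to_cam" (4x4, takes a point from world to camera coordinates). Camera axes: x right, y down, z forward; pixel columns grow to the right and rows downward; lengths in mm; the calibration is good to about 2 mm. A picture is of the moment at which its call begins. camera_params takes no time and is no camera call.
- ctrl.close_job(): hands the job in; it is judged then, once.
The state is a dict: "t": time; "qpos": joint angles; "qvel": joint speeds; "joint_torque": joint torques, N m; "ee_pos": TCP position; "orientation": TCP orientation; "ft_force": force on the tool from outside, world axes, zero at the start; "moment": the same for the moment, N m; "width": finger opening in mm; "grasp_force": force on a finger pad.
Only numpy, scipy, OpenCV 4.12 (cv2) and the standard library are available. Lean on these libraries where they do the work, as an engineer would, in place of code of your own. Each camera call takes 0.05 s, during which the arm holds its last target. There are 200 camera calls.

## Task

Switch the cream tap light on by pushing its small toggle lever over to the side with the green dot, then lay a fingertip on its dark knurled dimmer ring and turn it clockwise by friction until it clicks from the smallest dot to the middle dot, and leave it there. Push and press gently, grip nothing, and leave the strainer cup, saucers and lunch box where they stand.

Things in the scene. Friction and masses are not known exactly. Their poses are not given: they have to be found in the camera images.
- lamp: cream battery tap light, fixed to the shelf: flat case 120 (its x) x 200 (its y) x 30 mm high, origin at the centre of its underside, z up. On its top stand the dimmer ring (centre at x 0, y -40 mm) and the toggle (pivot at x 0, y +70 mm). Yaw varies up to about 30 degrees
- dial_top (a point): centre of the dimmer ring's flat top when not pressed, 55 mm above the shelf; axes as the lamp's. The ring is a dark disc 100 mm across, 16 mm thick (too wide to grip), 9 mm clear of the case, with a pale flush lens 52 mm across that turns with it; its flat top is knurled from 27 to 49 mm radius
- ring (a joint): angle of the dimmer ring, rad, growing clockwise seen from above. Sprung detents at 0 (low: its orange mark points to the smallest dot on the case; the start), 0.6 (medium, middle dot; the mark points along the lamp's +y, to the toggle) and 1.2 (high, largest dot). About 0.055 N m (friction included) leaves a detent; let go, it jumps to the nearest
- toggle (a joint): angle of the toggle lever, rad: 0 off (leaning 0.45 rad to the lamp's -x), 0.9 on (leaning 0.45 rad to the lamp's +x, towards the green dot); it snaps to the nearer end from 0.45. About 1.2 N at the tip moves it
- toggle_tip (a point): end of the bright metal toggle lever's axis, which moves with it: round bar 8 mm thick with a round end, 28 mm from its pivot to this point (4 mm of round end beyond)
- toggle_pivot (a point): pivot of the toggle, on the case's top, 30 mm above the shelf. The case is flat around it, and the ring's edge is 60 mm away on the lamp's -y side
- strainer: loose stainless tea strainer cup, 72 mm across, 62 mm high, with two short lugs at its rim reaching 61 mm from its axis; origin at the centre of its underside. Stands on one side (lamp's +y or -y) of the lamp; leave alone
- saucer: loose white saucer, 116 mm across, 15 mm high, the lower of two; origin at the centre of its underside. Stands on the other side of the lamp; leave alone
- saucer_top: loose blue saucer stacked on the white one, same size; leave alone
- lunchbox: loose teal lunch box with cream latches, 109 x 175 x 55 mm high, behind the lamp (its +x side); origin at the centre of its underside; leave alone
- float (a joint): how far the dimmer ring is pressed down, m: 0 free, stop at 0.008. It floats on a spring: no give up to about 2 N, then 1.2 N per mm, about 11 N at the stop. A fingertip pressed 4 to 6 mm down on the ring away from its axis and moved around the axis drags it round by friction
Not all that is in view belongs to the job. What is shaped like the lamp but red is not meant.

How it is judged:
By the outcome, as a careful person would: the job done as asked, in the order asked, and still so for the second after the job is handed in, with the robot touching nothing.
It also fails if it takes over 38 s, if anything falls off the work surface, if the arm or the gripper's body presses on something with over 40 N, if the wrist force passes 120 N, or if a joint passes its speed limit or range.

## Working session

There is one attempt and no reset: what is moved stays moved. The work goes in short steps, Python scripts to look and compute and a tool call to move; the robot and the scene stay as the last step left them, time stands still between calls to the robot, and variables do not carry over. Pictures are saved under pics/ and viewed, at most 10 in all, crops included, and the job is handed in when it is done.

Besides the shell and the picture viewer there is one more tool, called after "Call:" as name(argument=value, ...), one argument or row to a line, values as JSON. arm_command: Moves the arm, as the interface text tells. Shifts and turns lie within -1 to 1; 1 stands for 80 mm of shift or 180 degrees of turn. Its arguments: {"type":"object","properties":{"rows":{"type":"array","items":{"type":"number"}}},"required":["rows"]}

```bash
mkdir -p pics
cat > h.py <<'E'
import numpy as np, cv2
from workcell import ctrl
def grab(n):
    im,d=ctrl.get_image(n); return im,d
def pts(n,d):
    p=ctrl.camera_params(n); K=np.array(p["camera_matrix"]);T=np.linalg.inv(np.array(p["world_to_cam"]))
    v,u=np.mgrid[:d.shape[0],:d.shape[1]]
    c=np.stack([(u-K[0,2])/K[0,0]*d,(v-K[1,2])/K[1,1]*d,d,np.ones_like(d)],-1)
    return (c@T.T)[...,:3]
def ray(n,u,v,z):
    p=ctrl.camera_params(n); K=np.array(p["camera_matrix"]);T=np.linalg.inv(np.array(p["world_to_cam"]))
    r=T[:3,:3]@np.linalg.inv(K)@[u,v,1]; o=T[:3,3]; return o+r*(z-o[2])/r[2]
def proj(n,P):
    p=ctrl.camera_params(n); c=np.array(p["world_to_cam"])@[*P,1]; q=np.array(p["camera_matrix"])@c[:3]; return q[:2]/q[2]
E
python3 - <<'E'
from h import *
for n in("top","scene"):
    im,d=grab(n); cv2.imwrite(f"pics/{n}0.png",im[...,::-1]); np.savez(f"{n}0.npz",im=im,d=d)
    T=np.linalg.inv(np.array(ctrl.camera_params(n)["world_to_cam"])); print(n,T.round(2).tolist())
o=ctrl.get_obs(); print(o)
E
```

```text
top [[0.01, -0.98, 0.17, 407.61], [-1.0, -0.01, 0.03, 50.2], [-0.03, -0.17, -0.98, 923.43], [0.0, 0.0, 0.0, 1.0]]
scene [[0.01, 0.56, -0.83, 1382.26], [1.0, -0.03, -0.0, 49.63], [-0.02, -0.83, -0.56, 644.79], [0.0, 0.0, 0.0, 1.0]]
{'t': 0.1, 'qpos': array([ 1.32499388e+00,  4.23765249e-01,  1.63057757e+00, -7.43714966e-06,
        1.08856219e+00, -1.89979805e-02]), 'qvel': array([ 0.00252011, -0.00179551, -0.00260874, -0.00017674, -0.00037045,
        0.00146729]), 'joint_torque': array([ 5.49223932e-04, -5.45613062e+01, -2.74325520e+01,  6.45018672e-02,
        1.87304348e-02, -4.56034434e-05]), 'ee_pos': array([140.40707911, 608.56443926, 240.99302886]), 'orientation': array([-3.55476180e-01, -3.12124805e+00,  2.04465596e-03]), 'ft_force': array([ 0.21294198, -0.85972222,  0.65373628]), 'moment': array([ 0.00401546, -0.01908335, -0.00997829]), 'grasp_force': 0.0, 'width': 87.68997044695368}
```

View pics/top0.png

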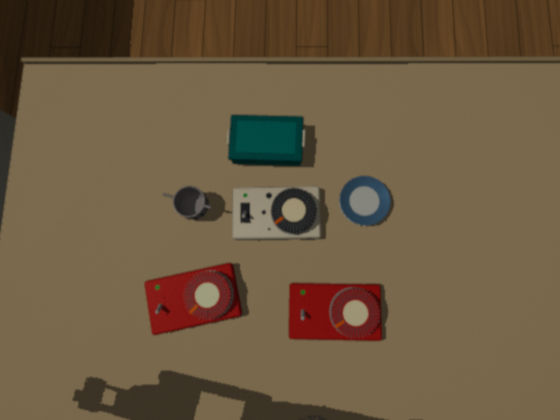

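View pics/scene0.png

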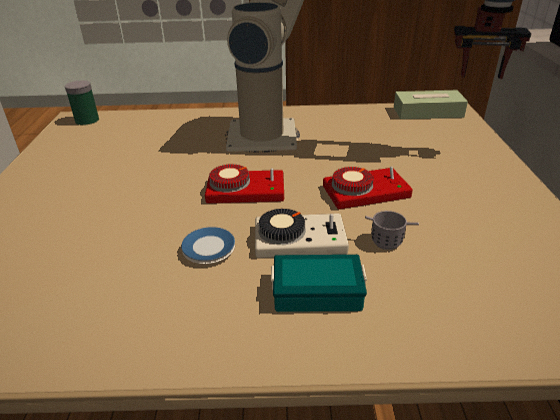

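The top view shows the cream lamp at about (276,213): ring (293,211), toggle (245,213), green dot (245,195), and the strainer at (191,203). Both red decoys are nearer the robot. The scene view agrees: its lamp is at (300,233). Next I measure the lamp.

Run:
```python
from h import *
f=np.load("top0.npz"); im,d=f["im"],f["d"]; P=pts("top",d)
box=np.zeros(d.shape,bool); box[180:246,226:326]=1
z=P[...,2]
print("table z",np.median(z[250:262,240:280]))
case=box&(z>22)&(z<38); ring=box&(z>49)&(z<60)
print("case z",np.median(z[case]),"ring z",np.median(z[ring]),case.sum(),ring.sum())
def planar(mask,h):
    c=max(cv2.findContours(mask.astype(np.uint8),0,2)[0],key=cv2.contourArea)[:,0]
    return np.array([ray("top",u,v,h)[:2] for u,v in c],np.float32)
c=planar(ring,55); print("ring circle",cv2.minEnclosingCircle(c),P[ring].mean(0))
hsv=cv2.cvtColor(im,cv2.COLOR_RGB2HSV)
# cream lens
lens=ring&(hsv[...,1]<110)&(hsv[...,2]>140); m=cv2.moments(lens.astype(np.uint8)); 
print("lens",ray("top",m['m10']/m['m00'],m['m01']/m['m00'],55),lens.sum())
case2=((case|ring)).astype(np.uint8); case2=cv2.morphologyEx(case2,cv2.MORPH_CLOSE,np.ones((5,5)))
r=cv2.minAreaRect(planar(case2,30)); print("case rect",r)
g=box&(hsv[...,0]>45)&(hsv[...,0]<80)&(hsv[...,1]>120)&(hsv[...,2]>50); v,u=np.nonzero(g)
print("green",ray("top",u.mean(),v.mean(),30),len(u))
o=box&(hsv[...,0]<14)&(hsv[...,1]>180)&(hsv[...,2]>120);v,u=np.nonzero(o); print("orange",ray("top",u.mean(),v.mean(),55),len(u))
tg=box&(z>38); tg[:,260:]=0; v,u=np.nonzero(tg); print("toggle hi pts",P[tg].round(0).tolist()[:30])
b=np.zeros(d.shape,bool); b[180:225,150:225]=1; s=b&(z>40); print("strainer",P[s].min(0),P[s].max(0))
b=np.zeros(d.shape,bool); b[105:172,215:312]=1; s=b&(z>30); print("lunch",P[s].min(0),P[s].max(0))
b=np.zeros(d.shape,bool); b[165:235,330:400]=1; s=b&(z>10); print("saucer",P[s].min(0),P[s].max(0))
cv2.imwrite("pics/crop.png",cv2.resize(im[180:246,226:326,::-1],None,fx=7,fy=7,interpolation=2))
```

```text
table z 0.36949775290548814
case z 30.154756619249156 ring z 55.384670450907834 2909 1635
ring circle ((558.6841430664062, 56.519775390625), 51.009315490722656) [558.14240999  57.51541589  55.33155003]
lens [557.97697297  56.25854876  55.        ] 378
case rect ((557.0925903320312, 96.43885040283203), (119.11846923828125, 199.3240966796875), 0.666731059551239)
green [595.4422353  167.55422295  30.        ] 6
orange [535.05413262  88.35950566  55.        ] 18
toggle hi pts [[408.0, 50.0, 923.0], [408.0, 50.0, 923.0], [408.0, 50.0, 923.0], [408.0, 50.0, 923.0], [408.0, 50.0, 923.0], [408.0, 50.0, 923.0], [408.0, 50.0, 923.0], [408.0, 50.0, 923.0], [556.0, 165.0, 40.0], [554.0, 169.0, 43.0], [553.0, 166.0, 46.0], [554.0, 164.0, 43.0], [550.0, 168.0, 52.0], [549.0, 165.0, 54.0], [551.0, 164.0, 48.0], [552.0, 162.0, 39.0], [547.0, 169.0, 57.0], [547.0, 167.0, 58.0], [547.0, 165.0, 57.0], [548.0, 163.0, 51.0], [545.0, 169.0, 53.0], [544.0, 166.0, 59.0], [544.0, 164.0, 59.0], [544.0, 162.0, 58.0], [542.0, 168.0, 59.0], [542.0, 166.0, 58.0], [542.0, 164.0, 58.0], [541.0, 167.0, 52.0], [408.0, 50.0, 923.0], [408.0, 50.0, 923.0]]
strainer [407.61363219  50.2039984   40.12052656] [610.29871835 345.05397167 923.43164744]
lunch [407.61363219  33.79496678  30.02465513] [781.97757986 210.37180106 923.43164744]
saucer [ 407.61363219 -160.76957977   11.18325481] [646.17647449  50.2039984  923.43164744]
```

View pics/crop.png

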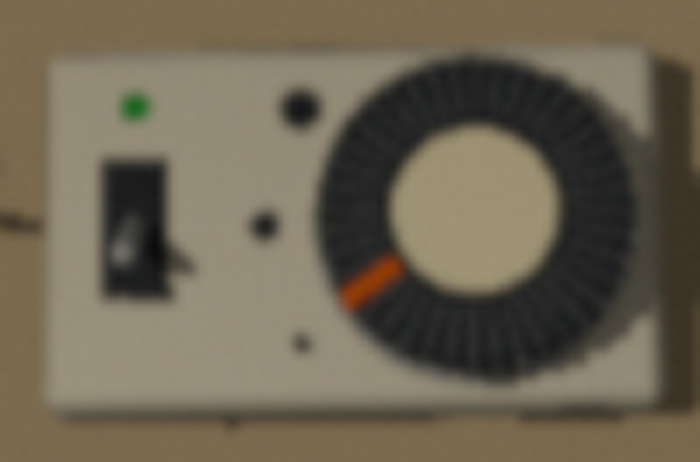

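The crop shows the toggle leaning down-image, towards -x and away from the green dot. The orange mark points at the smallest dot. The measurements match the stated sizes: ring (558,56.5), pivot about (556,166), yaw about 1°. Now I move, with the fingers shut.

Call:
arm_command(
  rows=[0,0,-0.077,-1,-0.75,0,-1,0,0,-0.077,-1,-0.75,0,-1,0,0,-0.077,-1,-0.75,0,-1],
)

```text
t: 0.4
ee_pos: [207.2, 528.3, 241.0]
orientation: [0.023, -3.141, 0.006]
ft_force: [0.5, 0.4, -0.5]
width: 67.4
grasp_force: 0.0
```

```bash
cat > st.py <<'E'
from h import *
from scipy.spatial.transform import Rotation as R
import sys
o=ctrl.get_obs(); M=R.from_rotvec(o["orientation"]).as_matrix()
print("t",o["t"],"tcp",o["ee_pos"].round(1),"w",round(o["width"],1),"F",o["ft_force"].round(2))
print("M",M.round(3).tolist())
if len(sys.argv)>3:
    T=np.array(list(map(float,sys.argv[1:4]))); print("to go (units)",(M.T@(T-o["ee_pos"])/80).round(3))
E
python3 st.py 512 166 150
```

```text
t 0.4 tcp [207.2 528.3 241. ] w 67.4 F [ 0.52  0.44 -0.45]
M [[-1.0, -0.015, -0.0], [-0.015, 1.0, -0.004], [0.0, -0.004, -1.0]]
to go (units) [-3.744 -4.58   1.152]
```

Call:
arm_command(
  rows=[0,0,0,-0.8,-1,0,-1,0,0,0,-0.8,-1,0,-1,0,0,0,-0.8,-1,0,-1],
)

```text
t: 0.7
ee_pos: [272.1, 450.2, 241.3]
orientation: [0.017, -3.141, 0.003]
ft_force: [0.3, 0.1, -0.4]
width: 43.4
grasp_force: 0.0
```

Call:
arm_command(
  rows=[0,0,0,-0.8,-1,0,-1,0,0,0,-0.8,-1,0,-1,0,0,0,-0.8,-1,0,-1],
)

```text
t: 1.0
ee_pos: [337.4, 371.9, 241.6]
orientation: [-0.017, 3.141, -0.001]
ft_force: [-1.0, -0.4, 0.8]
width: 19.5
grasp_force: 0.0
```

Call:
arm_command(
  rows=[0,0,0,-0.8,-1,0.4,-1,0,0,0,-0.8,-1,0.4,-1,0,0,0,-0.8,-1,0.4,-1],
)

```text
t: 1.3
ee_pos: [401.6, 293.5, 208.2]
orientation: [0.019, -3.14, 0.002]
ft_force: [0.3, 0.8, -0.2]
width: 0.4
grasp_force: 0.0
```

Call:
arm_command(
  rows=[0,0,0,-0.8,-1,0.4,-1,0,0,0,-0.8,-1,0.4,-1,0,0,0,-0.8,-1,0.4,-1],
)

```text
t: 1.6
ee_pos: [467.3, 215.0, 176.4]
orientation: [0.019, -3.141, 0.001]
ft_force: [-0.3, 0.4, 0.3]
width: 0.3
grasp_force: 0.0
```

```bash
python3 st.py 512 166 120
```

```text
t 1.6 tcp [467.3 215.  176.4] w 0.3 F [-0.28  0.39  0.31]
M [[-1.0, -0.012, -0.001], [-0.012, 1.0, -0.001], [0.001, -0.001, -1.0]]
to go (units) [-0.552 -0.619  0.705]
```

Call:
arm_command(
  rows=[0,0,0,-0.55,-0.62,0.7,-1,0,0,0,-0.55,-0.62,0.7,-1,0,0,0,-0.55,-0.62,0.7,-1],
)

```text
t: 1.9
ee_pos: [510.6, 167.0, 119.1]
orientation: [0.02, -3.138, 0.001]
ft_force: [-0.2, -0.3, 0.1]
width: 0.5
grasp_force: 0.0
```

Call:
arm_command(
  rows=[0,0,0,0,0,0.3,-1,0,0,0,0,0,0.69,-1,0,0,0,0,0,0.69,-1,0,0,0,0,0,0.69,-1],
)

```text
t: 2.3
ee_pos: [510.0, 168.9, 67.0]
orientation: [0.025, -3.141, -0.0]
ft_force: [0.4, -0.8, 0.9]
width: 0.6
grasp_force: 0.0
```

```bash
python3 st.py 550 166 65
python3 - <<'E'
from h import *
a,_=grab("top"); b,_=grab("scene")
v=np.hstack([cv2.resize(a[150:250,200:330],(400,308),interpolation=2),cv2.resize(b[190:270,240:344],(400,308),interpolation=2)])
cv2.imwrite("pics/a1.png",v[...,::-1])
E
```

```text
t 2.3 tcp [510.  168.9  67. ] w 0.6 F [ 0.41 -0.8   0.9 ]
M [[-1.0, -0.016, -0.001], [-0.016, 1.0, 0.0], [0.001, 0.0, -1.0]]
to go (units) [-0.499 -0.045  0.025]
```

View pics/a1.png

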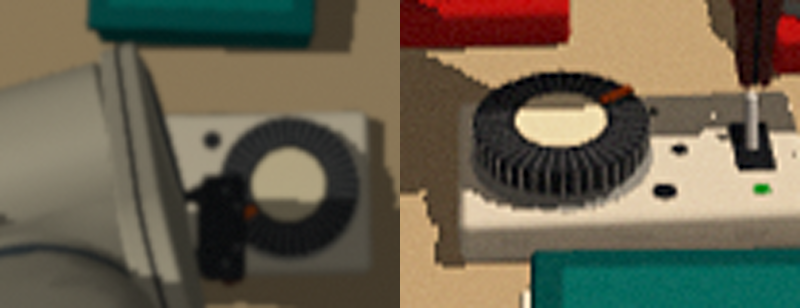

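Right half: the closed fingertips stand behind the lever at (755,80) and line up with it. The left half is mostly hidden by the arm. I push gently in +x.

Call:
arm_command(
  rows=[0,0,0,-0.15,-0.04,0.03,-1,0,0,0,-0.25,-0.04,0.03,-1,0,0,0,-0.32,-0.04,0.03,-1,0,0,0,-0.38,-0.04,0.03,-1,0,0,0,-0.4,-0.04,0.03,-1],
)

```text
t: 2.9
ee_pos: [543.6, 164.8, 64.2]
orientation: [-0.023, 3.14, 0.001]
ft_force: [0.4, 0.5, 0.1]
width: 0.5
grasp_force: 0.0
```

Call:
arm_command(
  rows=[0,0,0,-0.02,0,0,-1,0,0,0,-0.04,0,0,-1,0,0,0,-0.05,0,0,-1],
)

```text
t: 3.2
ee_pos: [546.6, 164.9, 64.0]
orientation: [0.024, -3.141, -0.0]
ft_force: [0.3, 0.7, 0.0]
width: 0.2
grasp_force: 0.0
```

```bash
python3 st.py
python3 - <<'E'
from h import *
b,_=grab("scene")
cv2.imwrite("pics/a2.png",cv2.resize(b[190:270,270:374],(624,480),interpolation=2)[...,::-1])
E
```

```text
t 3.2 tcp [546.6 164.9  64. ] w 0.2 F [0.29 0.71 0.04]
M [[-1.0, -0.015, -0.0], [-0.015, 1.0, 0.0], [0.0, 0.0, -1.0]]
```

View pics/a2.png

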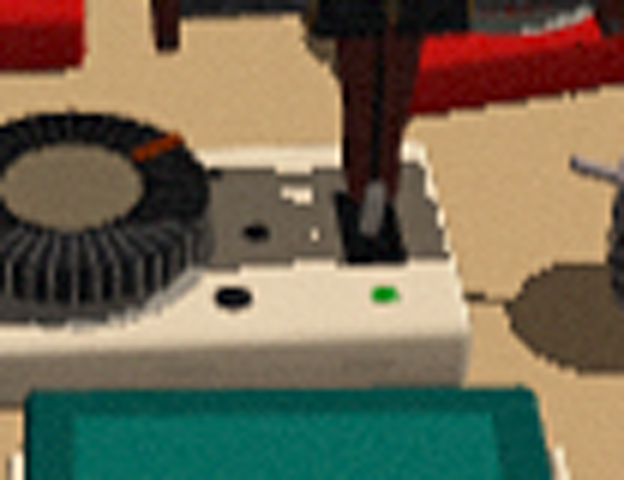

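The lever at (373,210) now looks foreshortened towards the camera, on the green side. I back off to confirm.

Call:
arm_command(
  rows=[0,0,0,0.3,0,0,-1,0,0,0,0.35,0,-0.3,-1,0,0,0,0.35,-0.5,-0.6,-1,0,0,0,0.35,-1,-0.6,-1,0,0,0,0.35,-1,-0.6,-1],
)

```text
t: 3.75
ee_pos: [519.8, 81.5, 112.9]
orientation: [-0.019, 3.141, -0.001]
ft_force: [-0.3, 0.3, 0.2]
width: 0.1
grasp_force: 0.0
```

```bash
python3 st.py 520.5 44 110
python3 - <<'E'
from h import *
for n in("on",568.4),("off",544):print(n[0],proj("scene",[n[1],166,56]))
b,d=grab("scene"); P=pts("scene",d)
m=(P[...,2]>36)&(P[...,2]<66)&(abs(P[...,0]-556)<22)&(abs(P[...,1]-166)<12)
print("lever",P[m].round(0).tolist()[:25])
cv2.imwrite("pics/a3.png",cv2.resize(b[190:270,240:344],(624,480),interpolation=2)[...,::-1])
E
```

```text
t 3.75 tcp [519.8  81.5 112.9] w 0.1 F [-0.33  0.31  0.19]
M [[-1.0, -0.012, 0.001], [-0.012, 1.0, -0.0], [-0.001, -0.0, -1.0]]
to go (units) [-0.003 -0.468  0.036]
on [333.38529199 222.00401841]
off [332.15632737 215.55089067]
lever [[564.0, 161.0, 56.0], [568.0, 163.0, 58.0], [570.0, 165.0, 60.0], [569.0, 161.0, 56.0], [570.0, 163.0, 57.0], [569.0, 165.0, 57.0], [569.0, 167.0, 56.0], [569.0, 161.0, 54.0], [570.0, 163.0, 55.0], [569.0, 165.0, 54.0], [569.0, 167.0, 54.0], [565.0, 162.0, 48.0], [570.0, 163.0, 52.0], [570.0, 165.0, 52.0], [560.0, 160.0, 42.0], [567.0, 161.0, 47.0], [569.0, 163.0, 48.0], [564.0, 166.0, 45.0], [563.0, 160.0, 41.0], [567.0, 161.0, 44.0], [565.0, 164.0, 43.0], [565.0, 166.0, 43.0], [561.0, 160.0, 38.0], [562.0, 164.0, 38.0], [560.0, 167.0, 37.0]]
```

View pics/a3.png

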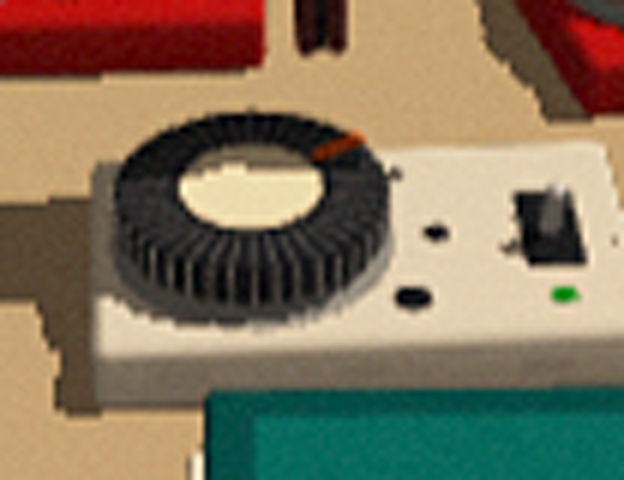

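The lever points sit at x≈569, so the toggle is on. The orange mark at (338,147) is still on the smallest dot. Next I go above the ring's -x side, slightly back, and press.

Call:
arm_command(
  rows=[0,0,0,-0.03,-0.47,0,-1,0,0,0,-0.03,-0.47,0.35,-1,0,0,0,-0.03,-0.47,0.41,-1,0,0,0,-0.03,-0.47,0.41,-1],
)

```text
t: 4.2
ee_pos: [521.7, 47.6, 78.3]
orientation: [0.025, -3.138, 0.0]
ft_force: [-0.4, 1.2, -0.1]
width: 0.5
grasp_force: 0.0
```

Call:
arm_command(
  rows=[0,0,0,0,0,0.04,-1,0,0,0,0,0,0.08,-1,0,0,0,0,0,0.11,-1,0,0,0,0,0,0.13,-1,0,0,0,0,0,0.13,-1],
)

```text
t: 4.7
ee_pos: [523.2, 47.3, 69.5]
orientation: [-0.024, 3.14, 0.0]
ft_force: [-1.3, 0.6, 7.5]
width: 0.6
grasp_force: 3.7
```

```bash
python3 st.py 522.5 43.5 69
```

```text
t 4.7 tcp [523.2  47.3  69.5] w 0.6 F [-1.26  0.56  7.49]
M [[-1.0, -0.015, 0.001], [-0.015, 1.0, 0.0], [-0.001, 0.0, -1.0]]
to go (units) [ 0.01  -0.047  0.007]
```

Pressed with 7.5 N, about 4.5 mm down. Now I drag clockwise along the arc (0.6 rad), turning the tool with it.

Call:
arm_command(
  rows=[0,0,0.047,0.012,0.066,0,-1,0,0,0.095,0.013,0.135,0,-1,0,0,0.143,0.003,0.2,0,-1,0,0,0.19,-0.015,0.268,0,-1,0,0,0.19,-0.015,0.268,0,-1],
)

```text
t: 5.2
ee_pos: [525.2, 69.1, 70.0]
orientation: [0.906, 3.005, 0.002]
ft_force: [0.1, -1.1, 7.8]
width: 0.6
grasp_force: 3.3
```

```bash
python3 st.py 524 68.7 69
python3 - <<'E'
from h import *
b,d=grab("scene")
cv2.imwrite("pics/a4.png",cv2.resize(b[190:270,240:344],(624,480),interpolation=2)[...,::-1])
hsv=cv2.cvtColor(b,cv2.COLOR_RGB2HSV)
o=(hsv[...,0]<14)&(hsv[...,1]>180)&(hsv[...,2]>90); o[:200]=0;o[250:]=0;o[:,:250]=0;o[:,310:]=0
v,u=np.nonzero(o); 
if len(u):
    p=ray("scene",u.mean(),v.mean(),51); print("orange",p,len(u),"ring",0.6-np.arctan2(558.2-p[0],p[1]-56.5)+.012)
E
```

```text
t 5.2 tcp [525.2  69.1  70. ] w 0.6 F [ 0.13 -1.14  7.77]
M [[-0.833, 0.553, 0.003], [0.553, 0.833, 0.0], [-0.003, 0.002, -1.0]]
to go (units) [ 0.011 -0.012  0.013]
orange [551.5528702   90.45477305  51.        ] 21 ring 0.41868059932107454
```

View pics/a4.png

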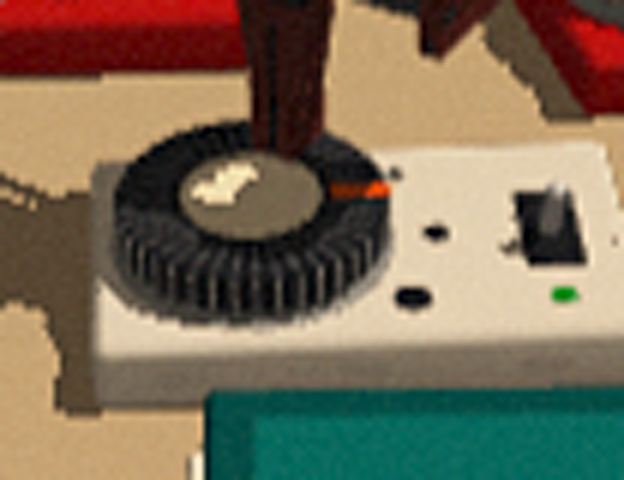

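The mark at (360,190) has moved about 0.42 rad, past the midpoint. I drag 0.15 rad further, then lift straight off.

Call:
arm_command(
  rows=[0,0,0.047,0.009,0.066,0,-1,0,0,0.047,0.009,0.066,0,-1,0,0,0.047,0.009,0.066,-0.15,-1,0,0,0.047,0.009,0.066,-0.6,-1,0,0,0.047,0.009,0.066,-0.9,-1],
)

```text
t: 5.75
ee_pos: [526.0, 73.3, 142.8]
orientation: [1.12, 2.935, 0.0]
ft_force: [0.2, -0.0, 0.4]
width: 0.4
grasp_force: 0.0
```

Call:
arm_command(
  rows=[0,0,0,0.8,-0.5,-0.5,-1,0,0,0,0.8,-0.5,-0.5,-1,0,0,0,0.8,-0.5,-0.5,-1,0,0,0,0.8,-0.5,-0.5,-1],
)

```text
t: 6.15
ee_pos: [451.9, 86.2, 181.9]
orientation: [1.119, 2.934, 0.002]
ft_force: [-0.3, 0.4, -0.2]
width: 0.1
grasp_force: 0.0
```

```bash
python3 st.py
python3 - <<'E'
from h import *
a,_=grab("top"); b,d=grab("scene")
v=np.hstack([cv2.resize(a[150:250,200:330],(400,308),interpolation=2),cv2.resize(b[190:270,240:344],(400,308),interpolation=2)])
cv2.imwrite("pics/a5.png",v[...,::-1])
hsv=cv2.cvtColor(b,cv2.COLOR_RGB2HSV)
o=(hsv[...,0]<14)&(hsv[...,1]>180)&(hsv[...,2]>90); o[:200]=0;o[250:]=0;o[:,:250]=0;o[:,310:]=0
v,u=np.nonzero(o); p=ray("scene",u.mean(),v.mean(),55); print("orange",p,len(u),"ring",0.6-np.arctan2(558.2-p[0],p[1]-56.5)+.012)
P=pts("scene",d);m=(P[...,2]>50)&(P[...,2]<66)&(abs(P[...,0]-556)<22)&(abs(P[...,1]-166)<12);print(P[m].mean(0))
E
```

```text
t 6.15 tcp [451.9  86.2 181.9] w 0.1 F [-0.27  0.41 -0.19]
M [[-0.746, 0.666, 0.002], [0.666, 0.746, 0.0], [-0.001, 0.002, -1.0]]
orange [547.38303245  88.84040743  55.        ] 22 ring 0.2892248068855287
[568.5725349  163.64946589  54.87750373]
```

View pics/a5.png

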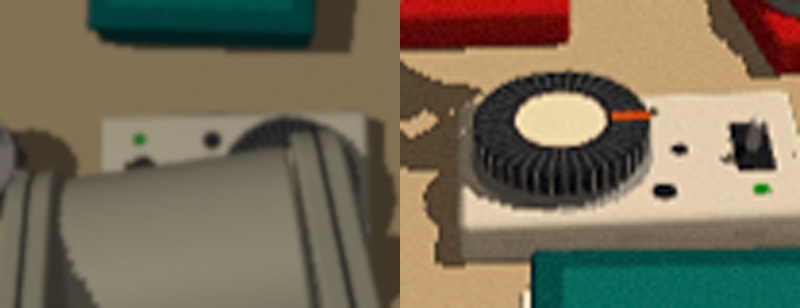

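In the right half the mark at (630,116) points along +y to the middle dot, and the toggle is on. My number was contaminated by red decoy pixels, so I clear the arm and re-measure with a tighter mask in both views.

Call:
arm_command(
  rows=[0,0,0,0.3,1,-0.5,-1,0,0,0,0.3,1,-0.5,-1,0,0,0,0.3,1,-0.5,-1],
)

```text
t: 6.55
ee_pos: [491.4, 165.1, 222.8]
orientation: [1.116, 2.932, 0.007]
ft_force: [0.2, -0.3, -0.3]
width: 0.4
grasp_force: 0.0
```

Call:
arm_command(
  rows=[0,0,0,0.8,1,0,-1,0,0,0,0.8,1,0,-1,0,0,0,0.8,1,0,-1],
)

```text
t: 6.85
ee_pos: [493.4, 267.7, 219.8]
orientation: [-1.116, -2.936, -0.001]
ft_force: [0.0, 0.0, 0.2]
width: 0.6
grasp_force: 0.0
```

Call:
arm_command(
  rows=[0,0,0,0.8,1,0,-1,0,0,0,0.8,1,0,-1,0,0,0,0.8,1,0,-1],
)

```text
t: 7.15
ee_pos: [498.8, 369.9, 219.7]
orientation: [-1.116, -2.936, -0.001]
ft_force: [-0.8, -1.1, -0.1]
width: 0.5
grasp_force: 0.0
```

```bash
python3 st.py
python3 - <<'E'
from h import *
def mk(n,r0,r1,c0,c1):
    im,d=grab(n); hsv=cv2.cvtColor(im,cv2.COLOR_RGB2HSV)
    o=(hsv[...,0]<14)&(hsv[...,1]>170)&(hsv[...,2]>90); w=np.zeros_like(o); w[r0:r1,c0:c1]=1; v,u=np.nonzero(o&w)
    if len(u)==0: print(n,"none"); return im,d
    p=ray(n,u.mean(),v.mean(),55); print(n,p,len(u),"ring",0.6-np.arctan2(558.2-p[0],p[1]-56.5)+.012); return im,d
mk("scene",210,240,250,310); im,d=mk("top",180,246,226,326)
b=np.load("top0.npz")["im"]
df=np.abs(im.astype(int)-b).max(-1)>60
for nm,(r0,r1,c0,c1) in dict(strainer=(180,225,155,222),saucer=(170,232,335,396),lunch=(108,170,222,310)).items(): print(nm,"changed px",df[r0:r1,c0:c1].sum())
cv2.imwrite("pics/a6.png",im[...,::-1])
E
```

```text
t 7.15 tcp [498.8 369.9 219.7] w 0.5 F [-0.76 -1.06 -0.08]
M [[-0.747, 0.664, 0.0], [0.664, 0.747, 0.001], [0.001, 0.001, -1.0]]
scene [556.16481354  92.20629542  55.        ] 8 ring 0.5550636314106352
top none
strainer changed px 0
saucer changed px 0
lunch changed px 0
```

View pics/a6.png

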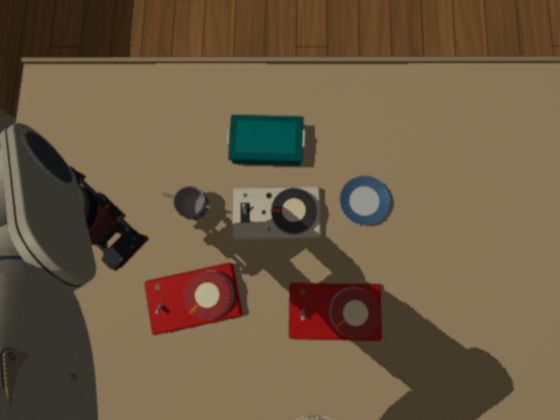

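The top view shows the mark at (277,211), pointing to the middle dot. The toggle is up at (245,209), and the strainer, saucers and lunch box haven't moved. The robot is clear, so I hand in.

```bash
python3 -c "
from workcell import ctrl
print(ctrl.close_job())"
```

```text
the job is handed in; nothing more can be done
None
```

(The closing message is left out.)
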